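Open the mould press and push the mould out

TASK

The wax in the mould has set. Push the press's weighted arm up and back past its balance point so that it stays raised by itself, then push the mould along its channel out from under the press until it is right up against the stop at the other end, and leave it there. Only push: do not lift or tip the mould, and leave the other things on the bench where they are.

Things in the scene. Friction and masses are not known exactly. Their poses are not given: they have to be found in the camera images.
- press: Mould press, fixed. Origin on the bench; +x from its open front to the hinge side, z up. Grey bed, top 16 mm above the bench; on it along y at x = 0 the mould's channel between steel rails 10 mm high, 59 mm apart, open at -y (bed ends at y = -96 mm), end stop at +y. Pressing place at y = -46. Hinge cheeks at x = 73 to 117, y = -91 to -1, up to 98 mm above the bench; behind them the buffer where the raised arm rests.
- press_arm (a joint): Angle (rad) of the green arm with a dark steel counterweight above its hinge, 1.2 kg in all. 0 = down, its rubber pad (44 mm across) pressing on the mould by weight; grows as nose and handle swing up and back to the press's +x; 1.5 = back on the buffer. Balance point 0.7: below it the arm drops back, beyond it falls back by itself and stays. Damped hinge; about 4 N back on the handle starts it.
- press_hinge (a point): Middle of the arm's hinge axis, which runs along the press's y, 88 mm above the bench; in the press's frame at [95, -46, 88] mm.
- press_handle (a point): Centre of the arm's black handle grip, a bar along the press's y, 20 mm thick, 76 mm long, on two bent rods 94 mm apart, free below for 60 mm. With the arm down it is 95 mm in front (press's -x) of the hinge and 125 mm above it, 213 mm above the bench; it moves on a circle of 157 mm radius about the hinge. Push its front side back and up; the nose of the arm (115 mm from the hinge) follows below and in front of it.
- mould: The mould: a block 56 x 56 mm, 44 mm high, teal silicone between two aluminium plates, about 0.4 kg, loose in the channel (1.5 mm play on each side). Origin at the centre of its underside; axes as the press's at the start. Starts under the arm's pad, near y = -46 mm of the press.
- bed_stop (a point): Middle of the face of the end stop (two rubber buttons 14 mm above the bed on a grey bar 26 mm high), which looks to the press's -y; in the press's frame at [0, 73, 30] mm. With the mould against it the mould's origin is at y = +45 mm of the press.
- x_block_a: Violet four-armed wax block, 66 x 78 x 24 mm, loose in front of the press; to be left alone. Origin at the centre of its underside.
- fitting_1: Tangle of small violet wax fittings, 56 x 56 x 21 mm, loose in front of the press; to be left alone. Origin at the centre of its underside.
- fitting_0: Tangle of small violet wax fittings, 48 x 60 x 23 mm, loose behind the channel, beside the hinge; to be left alone. Origin at the centre of its underside.

How it is judged:
By the outcome, as a careful person would: the job done as asked, in the order asked, and still so for the second after the job is handed in, with the robot touching nothing.
It also fails if it takes over 54 s, if anything falls off the work surface, if the arm or the gripper's body presses on something with over 40 N, if the wrist force passes 120 N, or if a joint passes its speed limit or range.

ROBOT

A 6-joint arm with a two-finger parallel gripper is mounted at the origin on the work surface; the furniture and walls round the work are solid. World frame = base frame: x ahead of the robot, y to its left, z up, the work surface at z = 0. Lengths are in m, angles in rad, forces in N, time in s.
With the tool pointing down it reaches from about 0.375 to 0.75 m from the base axis. Payload 9 kg.
Tool frame: the origin (TCP) lies on the centre line of the jaws, within the pads' length; the fingertips stand 8 mm ahead of it and the grasp point (between the pads) lies 11 mm behind it; z points along the fingers, y is the line along which they close (so a half turn about z gives the same grasp; the last joint's range is limited). The gripper opens to 85 mm and grips with 20 to 120 N. Pads are 22 mm wide; open, the fingers measure 114 mm over their backs; the gripper's body (76 mm by 85 mm) begins 54 mm behind the grasp point. The pads swing forward as they close: fully open they stand 13 mm farther back than shut.
Start: joints at [-1.35, 0.104, 0.097, 1.564, 0, 1.353], TCP at [0.255, -0.543, 0.239] pointing down, gripper open.
Joint ranges: [-2.99, 2.99], [-0.84, 1.86], [-1.1, 1.16], [-1.84, 2.11], [-1.51, 1.56], [-3.14, 3.14]. Speed limits (rad/s): [2.22, 2.22, 2.57, 3.14, 3.14, 3.14].

INTERFACE

Orientations are given as a unit quaternion [x, y, z, w].
In Python, from workcell import sensors, optics, workorder, models gives the robot as it stands.
- The arm moves only by the shell command python3 -m creep 'ROWS' [OPENING]. ROWS is JSON, a list of rows, each a list of 2 entries, a list of its own where there are three numbers: the shift along the world's x, y, z in units of 1 m (1.0 is 1 m), then the turn about the world's z in units of pi rad (1.0 is pi rad). In form: [[[dx, dy, dz], yaw], ...]. A call has exactly 5 rows; each row is the pose to reach, as a shift and turn from the pose commanded when the call began, turning the shorter way round; what a row does not reach only later rows make up. A row lasts 1/12 s, in which the tool goes at most 41.7 mm and 7.16 degrees, less where a joint would pass 70% of its speed; a pose out of reach is approached as far as the arm can. A call with a number of a shift or a turn outside -1 to 1 is refused whole. A call with a gripper value outside its range is refused whole. OPENING is the opening, from -1 (shut) to 1 (fully open), set as the call begins (- or left out, the last holds). The fingers move at their own pace and stop on an object; the grip force is fixed at half the most. Time passes only in rows, so rows that repeat a pose let the fingers close, or fill a call up. It gives the time, the measured TCP pose, the force, the opening and the grip force at its end, in the units of the state.
- sensors.state(): the state, without advancing time (a new reading comes with each control period).
- optics.camera(name): name is "scene" or "top" or "wrist"; returns a dict with "img" (420x560x3 uint8, red, green, blue), "z_map" (420x560 float32, m along the optical axis (not along the pixel's ray), 0 where there is no reading), "vertical_fov" (degrees; the focal length in pixels is half the picture's height over the tangent of half this angle, whatever the lens; pixels are square), "cx", "cy" (the principal point, pixels), "rvec" (rotation vector, rad) and "tvec" (3), from world to camera coordinates, as OpenCV has them; the wrist camera has in their place "T_tool_cam" (4x4, takes a point from camera to tool coordinates, whose origin is the TCP and whose axes are the flange's). Camera axes: x right, y down, z forward; pixel columns grow to the right and rows downward; lengths in m; the calibration is good to about 2 mm. The wrist camera is an equidistant fisheye: a pixel r from the principal point sees the ray r / f radians off the axis. A picture is of the moment at which its call begins: read the wrist's pose just before it.
- workorder.job_done(): hands the job in; it is judged then, once.
Trained networks look in the newest picture that a camera, given by its name, has taken for a name from the list of things; names that differ only in an ending like _2 or _b are one class to them, and where a whole thing is asked for, a point or a joint stands for the part that bears it (a point fixed in the world has none). Each returns a list of dicts, best first, with "conf" (0 to 1); they miss things now and then, are a little off and sometimes report something else, mostly with a low value. They report only what shows in the picture. A call takes as long as a camera call.
- models.find_in(camera, name): "position" ([x, y, z] in m, in world coordinates, good to about 4 mm: the middle of the surface that is visible of it).
- models.cut_out(camera, name): "mask" (420x560 bool, what is visible of it).
- models.pinpoint(camera, name): "position" ([x, y, z] in m, in world coordinates, good to about 4 mm: a listed point, or the origin of a listed thing).
The state is a dict: "t": time; "joint_pos": joint angles; "dq": joint speeds; "effort": joint torques, N m; "tcp_pos": TCP position; "eef_rot": TCP orientation; "ft_force": force on the tool from outside, world axes, zero at the start; "torque": the same for the moment, N m; "finger_gap": opening from 0.0 (shut) to 1.0 (fully open); "grasp_force": force on a finger pad.
Only numpy, scipy, OpenCV 4.12 (cv2) and the standard library are available. Lean on these libraries where they do the work, as an engineer would, in place of code of your own. Each camera call takes 0.05 s, during which the arm holds its last target. There are 200 camera calls.

## Working session

There is one attempt and no reset: what is moved stays moved. The work goes in short steps, Python scripts to look and compute and a shell command to move; the robot and the scene stay as the last step left them, time stands still between calls to the robot, and variables do not carry over. Pictures are saved under pics/ and viewed, at most 10 in all, crops included, and the job is handed in when it is done.

```bash
mkdir -p pics; python3 - <<'E'
from workcell import sensors, optics, models
import cv2, numpy as np
s=sensors.state(); print(s['t'],s['tcp_pos'],s['eef_rot'])
for c in ('scene','top'):
    im=optics.camera(c); cv2.imwrite(f'pics/{c}0.png',im['img'][:,:,::-1])
    for n in ['press','press_hinge','press_handle','mould','bed_stop','x_block_a','fitting_1','fitting_0']:
        try:
            r=models.pinpoint(c,n); print(c,n,[(np.round(d['position'],3).tolist(),round(d['conf'],2)) for d in r[:2]])
        except Exception as e: print(n,e)
E
```

```text
0.0 [ 0.25482599 -0.54283451  0.23850608] [ 9.76030973e-01  2.17630570e-01 -7.13379252e-07 -6.89173462e-04]
scene press [([0.488, 0.31, 0.003], 0.8)]
scene press_hinge [([0.591, 0.27, 0.086], 0.84)]
scene press_handle [([0.486, 0.264, 0.211], 0.71)]
scene mould [([0.489, 0.261, 0.018], 0.89)]
scene bed_stop []
scene x_block_a [([0.393, 0.228, 0.001], 0.77)]
scene fitting_1 [([0.388, 0.335, -0.004], 0.75), ([0.587, 0.375, 0.005], 0.5)]
scene fitting_0 [([0.388, 0.335, -0.004], 0.75), ([0.587, 0.375, 0.005], 0.5)]
top press []
top press_hinge []
top press_handle []
top mould []
top bed_stop []
top x_block_a []
top fitting_1 []
top fitting_0 []
```

View pics/scene0.png

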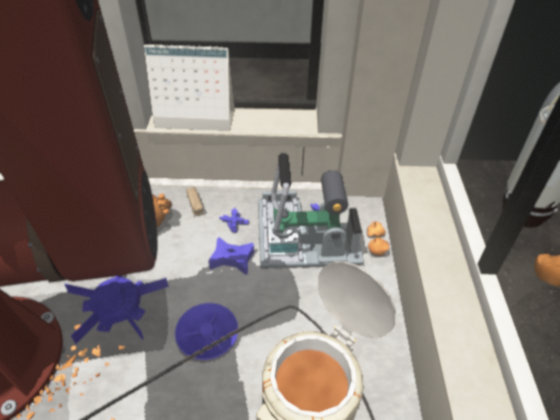

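View pics/top0.png

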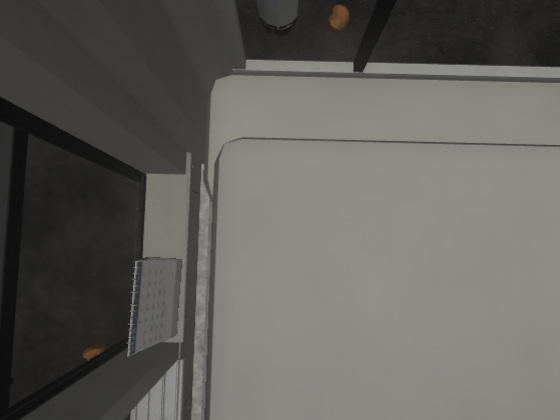

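```bash
cat > h.py <<'E'
from workcell import sensors, optics, models
import cv2, numpy as np
def cloud(c):
    d=optics.camera(c); z=d['z_map']; h,w=z.shape; f=h/2/np.tan(np.radians(d['vertical_fov'])/2)
    v,u=np.mgrid[:h,:w]; P=np.stack([(u-d['cx'])*z/f,(v-d['cy'])*z/f,z],-1)
    R=cv2.Rodrigues(np.array(d['rvec'],float))[0]; P=(P-np.array(d['tvec']).ravel())@R
    P[z<=0]=np.nan; return d,P
E
python3 - <<'E'
from h import *
np.set_printoptions(precision=3,suppress=True,linewidth=200)
d,P=cloud('scene')
R=cv2.Rodrigues(np.array(d['rvec'],float))[0];print('cam',-R.T@np.array(d['tvec']).ravel())
for n,(u,v) in dict(pot=(355,375),pothandle=(275,395),red=(60,150),redtop=(85,20),redb=(150,240),redbase=(10,350),wallback=(240,155),sill=(240,120),rightwall=(410,190),rightledge=(420,170),handle=(285,165),cw=(333,185),disc=(355,295),cable=(180,330),cable2=(290,308),stopR=(395,225)).items(): print(n,P[v,u])
for n in ['press','mould','x_block_a','press_arm']:
    for m in models.cut_out('scene',n)[:1]:
        q=P[m['mask']]; print(n,m['conf'],np.nanpercentile(q,[2,50,98],axis=0).tolist())
# rails/bed orientation: bed edge points in press mask near z 0.016
m=models.cut_out('scene','press')[0]['mask']; q=P[m]; b=q[abs(q[:,2]-.016)<.006][:,:2].astype(np.float32)
print('bed',len(b),cv2.minAreaRect(b))
b=q[(q[:,2]<.03)][:,:2].astype(np.float32); print(cv2.minAreaRect(b))
d,T=cloud('top'); R=cv2.Rodrigues(np.array(d['rvec'],float))[0];print('top',-R.T@np.array(d['tvec']).ravel())
print(T[300,400],T[200,300],T[110,400],T[180,550])
print(np.nanmin(T[150:,230:].reshape(-1,3),0),np.nanmax(T[150:,230:].reshape(-1,3),0))
# tall scene points in reach area
k=P.reshape(-1,3); k=k[np.isfinite(k[:,0])]
for x0 in np.arange(-.1,.9,.1):
    print(round(x0,1),[ (round(float(k[s][:,2].max()),2) if (s:=(k[:,0]>=x0)&(k[:,0]<x0+.1)&(k[:,1]>=y0)&(k[:,1]<y0+.1)).any() else None) for y0 in np.arange(-.6,.7,.1)])
E
```

```text
cam [ 0.494 -0.364  0.753]
pot [ 0.602 -0.05   0.105]
pothandle [ 0.49  -0.083  0.105]
red [ 0.288 -0.028  0.48 ]
redtop [0.331 0.004 0.588]
redb [0.329 0.02  0.301]
redbase [ 0.081 -0.018  0.076]
wallback [0.392 0.477 0.07 ]
sill [0.391 0.519 0.135]
rightwall [0.732 0.307 0.134]
rightledge [0.761 0.365 0.135]
handle [0.494 0.265 0.222]
cw [0.58  0.268 0.177]
disc [0.598 0.028 0.187]
cable [0.321 0.063 0.014]
cable2 [ 0.511  0.126 -0.002]
stopR [0.717 0.295 0.049]
press 0.76 [[0.4482659108685579, 0.2129805522046358, 0.011937410928701044], [0.5489499719188294, 0.2533507320283332, 0.06446392600246593], [0.6382736130765709, 0.3865249959674837, 0.22169024216956018]]
mould 0.69 [[0.46433125460997937, 0.23207953065332956, 0.01830024181136849], [0.49124450541732406, 0.23688302206076875, 0.04944603700436804], [0.5207736288314705, 0.2807722036209242, 0.06204612204129906]]
x_block_a 0.73 [[0.3559752874967216, 0.19883810496433324, 0.0008339223897481572], [0.39440662754595285, 0.22576335091218985, 0.023560099066310104], [0.4327945226550295, 0.26631627279803266, 0.026903171503682242]]
press_arm 0
[... 670 characters left out ...]
15, 0.03, None, None, None, None, None]
0.1 [None, None, None, None, None, 0.35, 0.36, 0.04, None, None, 0.41, 0.4, None]
0.2 [None, None, None, None, 0.12, 0.62, 0.35, 0.38, 0.06, 0.08, 0.23, 0.38, None]
0.3 [None, None, None, None, None, 0.62, 0.61, 0.56, 0.03, 0.03, 0.24, 0.31, 0.11]
0.4 [None, None, None, None, 0.11, 0.11, 0.1, 0.03, 0.22, 0.22, 0.14, 0.16, 0.11]
0.5 [None, None, None, None, 0.11, 0.11, 0.25, 0.02, 0.22, 0.18, 0.42, 0.41, 0.11]
0.6 [None, None, None, None, None, 0.24, 0.25, 0.0, 0.17, 0.09, 0.44, None, None]
0.7 [None, None, None, None, 0.17, 0.17, 0.46, 0.47, 0.17, 0.48, 0.45, None, None]
0.8 [None, None, None, None, 0.17, 0.17, 0.43, 0.17, 0.37, 0.48, 0.44, None, None]
```

```bash
python3 - <<'E'
from h import *
np.set_printoptions(precision=3,suppress=True,linewidth=200)
d,P=cloud('scene')
for v in range(10,290,30): print(v,[np.round(P[v,u],2).tolist() for u in range(5,160,25)])
for v in range(295,420,30): print(v,[np.round(P[v,u],2).tolist() for u in range(5,90,25)])
w=optics.camera('wrist'); 
im=np.concatenate([cv2.resize(d['img'][:300,:170],None,fx=1.4,fy=1.4),w['img']],1) if 0 else w['img']
cv2.imwrite('pics/w0.png',im[:,:,::-1])
E
```

```text
10 [[0.29, -0.04, 0.61], [0.31, -0.04, 0.61], [0.33, -0.03, 0.61], [0.33, -0.01, 0.6], [0.16, 0.48, 0.39], [0.19, 0.53, 0.37], [0.14, 0.86, 0.23]]
40 [[0.29, -0.04, 0.59], [0.3, -0.03, 0.59], [0.32, -0.03, 0.59], [0.33, -0.02, 0.58], [0.31, 0.07, 0.54], [0.19, 0.5, 0.33], [0.13, 0.86, 0.15]]
70 [[0.28, -0.04, 0.57], [0.29, -0.04, 0.57], [0.31, -0.03, 0.56], [0.33, -0.02, 0.56], [0.32, 0.03, 0.53], [0.18, 0.48, 0.28], [0.22, 0.51, 0.26]]
100 [[0.26, -0.04, 0.54], [0.28, -0.03, 0.54], [0.3, -0.03, 0.53], [0.32, -0.02, 0.53], [0.33, 0.0, 0.51], [0.17, 0.48, 0.21], [0.21, 0.5, 0.19]]
130 [[0.25, -0.04, 0.51], [0.27, -0.04, 0.51], [0.29, -0.03, 0.5], [0.31, -0.02, 0.5], [0.33, -0.02, 0.5], [0.31, 0.09, 0.42], [0.21, 0.47, 0.14]]
160 [[0.24, -0.04, 0.48], [0.26, -0.03, 0.47], [0.28, -0.03, 0.47], [0.3, -0.03, 0.47], [0.32, -0.02, 0.46], [0.32, 0.04, 0.41], [0.19, 0.48, 0.05]]
190 [[0.16, 0.04, 0.36], [0.25, -0.03, 0.43], [0.27, -0.03, 0.43], [0.29, -0.02, 0.43], [0.31, -0.02, 0.42], [0.33, 0.01, 0.4], [0.2, 0.42, 0.0]]
220 [[0.17, -0.0, 0.35], [0.23, -0.03, 0.39], [0.25, -0.03, 0.39], [0.28, -0.02, 0.38], [0.3, -0.02, 0.37], [0.33, -0.01, 0.37], [0.32, 0.08, 0.27]]
250 [[0.17, -0.02, 0.33], [0.2, -0.02, 0.32], [0.24, -0.03, 0.33], [0.26, -0.02, 0.33], [0.29, -0.01, 0.32], [0.31, -0.01, 0.31], [0.33, 0.03, 0.27]]
280 [[0.16, -0.03, 0.28], [0.18, -0.02, 0.27], [0.21, -0.02, 0.26], [0.24, -0.01, 0.25], [0.16, 0.16, 0.02], [0.21, 0.16, 0.02], [0.26, 0.16, 0.03]]
295 [[0.07, 0.04, 0.14], [0.02, 0.13, 0.0], [0.07, 0.13, -0.0], [0.12, 0.13, 0.0]]
325 [[0.08, 0.0, 0.12], [0.08, 0.04, 0.05], [0.1, 0.06, 0.01], [0.15, 0.06, 0.03]]
355 [[nan, nan, nan], [0.09, 0.0, 0.03], [0.12, 0.01, 0.01], [0.16, 0.01, 0.0]]
385 [[0.07, -0.05, 0.03], [0.1, -0.04, 0.01], [0.13, -0.04, 0.0], [0.17, -0.03, -0.0]]
415 [[0.08, -0.09, 0.01], [0.11, -0.09, 0.0], [0.15, -0.08, -0.0], [0.19, -0.08, -0.0]]
```

View pics/w0.png

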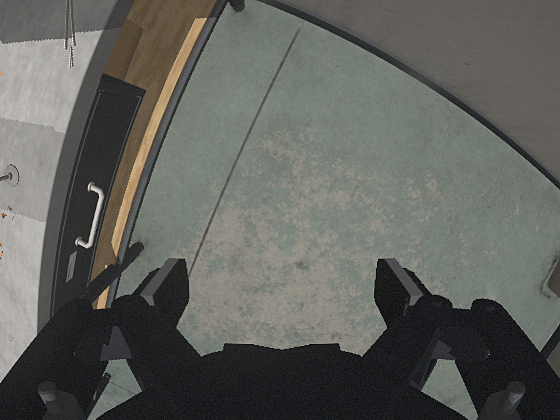

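```bash
python3 -m creep '[[[0,0,0.04],0.03],[[0,0,0.08],0.06],[[0.01,-0.01,0.12],0.09],[[0.03,0,0.15],0.12],[[0.06,0.02,0.16],0.15]]' -1; python3 -m creep '[[[0.03,0.03,0],0.03],[[0.06,0.06,0],0.07],[[0.08,0.09,0],0.11],[[0.10,0.12,0],0.15],[[0.12,0.15,0],0.19]]'
python3 -m creep '[[[0.01,0.04,0],0.03],[[0.02,0.08,0],0.05],[[0.02,0.12,0],0.05],[[0.02,0.16,0],0.05],[[0.02,0.19,0],0.05]]'
```

```text
t: 1.77
tcp_pos: [0.3139, -0.5252, 0.404]
eef_rot: [0.898, 0.44, -0.001, 0.003]
ft_force: [1.2, 0.7, 0.6]
finger_gap: 0.302
grasp_force: 0.0
t: 2.18
tcp_pos: [0.4358, -0.3715, 0.3994]
eef_rot: [0.728, 0.686, 0.0, 0.0]
ft_force: [0.2, 0.4, 0.3]
finger_gap: 0.001
grasp_force: 0.0
t: 2.6
tcp_pos: [0.4547, -0.1803, 0.3997]
eef_rot: [0.674, 0.739, 0.0, 0.0]
ft_force: [0.5, -0.4, 0.5]
finger_gap: -0.001
grasp_force: 0.0
```

```bash
python3 -m creep '[[[0,0.04,0],0],[[0,0.08,0],0],[[0,0.12,0],0],[[0,0.16,0],0],[[0,0.20,0],0]]'; python3 -m creep '[[[-0.005,0.04,0],0],[[-0.01,0.08,0],0],[[-0.01,0.12,0],0],[[-0.015,0.16,0],0],[[-0.015,0.20,0],0]]'
python3 -m creep '[[[0,0.02,0],0],[[0,0.04,-0.02],0],[[0,0.04,-0.05],0],[[0,0.04,-0.08],0],[[0,0.04,-0.11],0]]'
python3 - <<'E'
from h import *
s=sensors.state(); print(s['t'],s['joint_pos'])
d=optics.camera('scene'); cv2.imwrite('pics/s1.png',cv2.resize(d['img'][100:300,120:440],None,fx=2.5,fy=2.5)[:,:,::-1])
print(models.pinpoint('scene','press_handle'),models.pinpoint('scene','press_hinge'))
d=optics.camera('wrist'); 
for n in ['press_handle','press_hinge','press','mould']: print(n,[(np.round(r['position'],3),r['conf']) for r in models.pinpoint('wrist',n)[:1]])
E
```

```text
t: 3.02
tcp_pos: [0.4545, 0.0186, 0.3996]
eef_rot: [0.675, 0.738, 0.0, 0.0]
ft_force: [1.1, -0.4, -0.2]
finger_gap: 0.001
grasp_force: 0.0
t: 3.43
tcp_pos: [0.4389, 0.2189, 0.3999]
eef_rot: [0.674, 0.738, 0.0, 0.0]
ft_force: [1.9, -1.3, 0.5]
finger_gap: -0.002
grasp_force: 0.0
t: 3.85
tcp_pos: [0.4398, 0.2574, 0.2881]
eef_rot: [0.674, 0.739, 0.0, 0.0]
ft_force: [0.6, 1.0, 0.6]
finger_gap: -0.001
grasp_force: 0.0
3.85 [ 2.72370916e-01 -1.54992009e-01 -6.86775304e-02  1.65634774e+00
 -8.90742766e-05  1.75141613e+00]
[{'position': [0.4888, 0.2629, 0.2101], 'conf': 0.83}] [{'position': [0.5914, 0.2716, 0.0866], 'conf': 0.83}]
press_handle [(array([0.495, 0.266, 0.211]), 0.68)]
press_hinge [(array([0.586, 0.268, 0.089]), 0.91)]
press [(array([ 0.491,  0.305, -0.   ]), 0.83)]
mould [(array([0.492, 0.257, 0.013]), 0.88)]
```

View pics/s1.png

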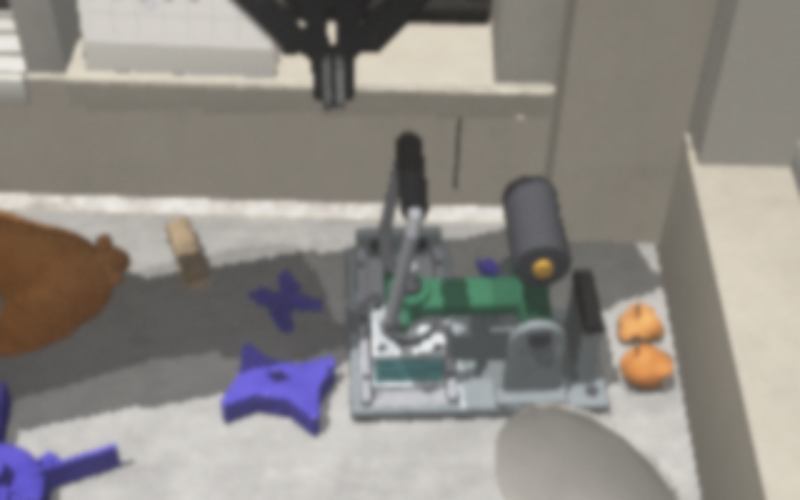

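```bash
python3 -m creep '[[[0,0.003,-0.03],0],[[0,0.003,-0.06],0],[[0,0.003,-0.086],0],[[0.008,0.004,-0.086],0],[[0.016,0.004,-0.086],0]]'; python3 -m creep '[[[0.006,0,0],0],[[0.012,0.001,0.002],0],[[0.018,0.001,0.006],0],[[0.024,0.002,0.010],0],[[0.030,0.002,0.013],0]]'
python3 - <<'E'
from h import *
optics.camera('scene')
print(models.pinpoint('scene','press_handle'),sensors.state()['torque'])
E
```

```text
t: 4.67
tcp_pos: [0.4563, 0.2609, 0.204]
eef_rot: [0.674, 0.738, -0.0, -0.0]
ft_force: [0.0, 0.1, 1.0]
finger_gap: -0.002
grasp_force: 0.0
t: 5.08
tcp_pos: [0.4869, 0.2632, 0.2193]
eef_rot: [0.674, 0.738, 0.001, 0.0]
ft_force: [-6.2, 0.8, 5.6]
finger_gap: 0.001
grasp_force: 3.2
[{'position': [0.5121, 0.2635, 0.2226], 'conf': 0.95}] [-0.10693822  1.04181065 -0.06071303]
```

```bash
python3 -m creep '[[[0.008,0.001,0.001],0],[[0.016,0.001,0.003],0],[[0.024,0.002,0.005],0],[[0.032,0.003,0.008],0],[[0.040,0.003,0.010],0]]'; python3 -m creep '[[[0.008,0.001,0.001],0],[[0.016,0.001,0.002],0],[[0.024,0.002,0.003],0],[[0.032,0.003,0.003],0],[[0.040,0.003,0.003],0]]'
python3 - <<'E'
from h import *
optics.camera('scene')
print(models.pinpoint('scene','press_handle'),sensors.state()['torque'])
E
```

```text
t: 5.6
tcp_pos: [0.5269, 0.2661, 0.2279]
eef_rot: [0.674, 0.738, 0.001, 0.0]
ft_force: [-1.9, 0.8, 0.8]
finger_gap: -0.0
grasp_force: 1.1
t: 6.02
tcp_pos: [0.5671, 0.2691, 0.2305]
eef_rot: [0.674, 0.738, 0.001, 0.001]
ft_force: [-0.8, -0.1, -0.2]
finger_gap: 0.004
grasp_force: 0.2
[{'position': [0.5889, 0.2708, 0.2401], 'conf': 0.69}] [ 0.00149331  0.01426084 -0.03373157]
```

Handle is about at the balance point; a further 35 mm, then a look.

```bash
python3 -m creep '[[[0.008,0.001,0],0],[[0.016,0.001,0],0],[[0.024,0.002,-0.002],0],[[0.032,0.003,-0.003],0],[[0.038,0.003,-0.003],0]]'; python3 -m creep '[[[0,0,0.005],0],[[0,0,0.02],0],[[0,0,0.05],0],[[0,0,0.08],0],[[-0.02,0,0.11],0]]'
python3 - <<'E'
from h import *
d=optics.camera('scene')
print(models.pinpoint('scene','press_handle'),models.pinpoint('scene','mould'))
cv2.imwrite('pics/s2.png',cv2.resize(d['img'][100:300,120:440],None,fx=2.5,fy=2.5)[:,:,::-1])
E
```

```text
t: 6.53
tcp_pos: [0.6045, 0.2719, 0.2261]
eef_rot: [0.674, 0.738, -0.0, 0.0]
ft_force: [0.5, -0.1, -0.4]
finger_gap: -0.002
grasp_force: 0.0
t: 6.95
tcp_pos: [0.5849, 0.2711, 0.3363]
eef_rot: [0.675, 0.738, -0.001, -0.0]
ft_force: [0.8, -0.4, 0.4]
finger_gap: -0.002
grasp_force: 0.0
[{'position': [0.6998, 0.2842, 0.1913], 'conf': 0.58}, {'position': [0.4828, 0.3832, 0.0289], 'conf': 0.53}, {'position': [0.5885, 0.2731, 0.0869], 'conf': 0.19}] [{'position': [0.4895, 0.2608, 0.0161], 'conf': 0.76}]
```

View pics/s2.png

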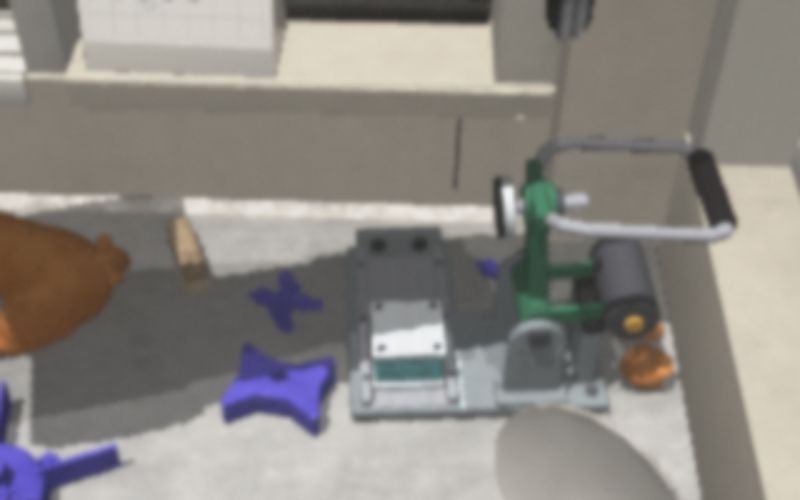

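```bash
python3 - <<'E'
from h import *
d,P=cloud('scene'); k=P.reshape(-1,3); k=k[np.isfinite(k[:,0])]
s=(k[:,0]>.45)&(k[:,0]<.7)&(k[:,1]>-.05)&(k[:,1]<.2)&(k[:,2]>.05); print(k[s][k[s][:,1].argmax()], np.percentile(k[s],[1,99],axis=0))
s=(k[:,0]>.48)&(k[:,0]<.57)&(k[:,1]>.2)&(k[:,1]<.33)&(k[:,2]>.1); print(np.percentile(k[s],[1,5,50,99],axis=0))
print(np.round(optics.camera('wrist')['T_tool_cam'],3))
E
python3 -m creep '[[[-0.03,-0.02,0],0],[[-0.06,-0.04,0],0],[[-0.09,-0.06,0],0],[[-0.097,-0.071,-0.02],0],[[-0.097,-0.071,-0.05],0]]'
```

```text
[0.5477368  0.05752996 0.19405142] [[ 0.47892841 -0.04862588  0.07583454]
 [ 0.64025406  0.05406678  0.24697069]]
[[0.52476846 0.23672077 0.17520061]
 [0.53232836 0.23891924 0.19288745]
 [0.55565834 0.25695833 0.43713579]
 [0.56964081 0.27981772 0.50906373]]
[[-0.    -0.966 -0.26   0.065]
 [ 1.    -0.     0.001 -0.   ]
 [-0.001 -0.26   0.966 -0.135]
 [ 0.     0.     0.     1.   ]]
t: 7.62
tcp_pos: [0.4863, 0.1994, 0.2879]
eef_rot: [0.675, 0.738, 0.001, 0.001]
ft_force: [1.1, 0.5, -0.0]
finger_gap: 0.006
grasp_force: 0.0
```

```bash
python3 - <<'E'
from h import *
d,P=cloud('scene')
for v in range(172,194,4): print(v,[np.round(P[v,u],3).tolist() for u in range(314,332,3)])
E
```

```text
172 [[0.561, 0.477, 0.026], [0.551, 0.281, 0.195], [0.556, 0.274, 0.201], [0.561, 0.273, 0.203], [0.589, 0.479, 0.025], [0.596, 0.478, 0.026]]
176 [[0.562, 0.478, 0.012], [0.551, 0.278, 0.188], [0.555, 0.262, 0.202], [0.56, 0.263, 0.202], [0.59, 0.477, 0.014], [0.572, 0.27, 0.196]]
180 [[0.563, 0.475, 0.002], [0.552, 0.278, 0.178], [0.555, 0.256, 0.199], [0.56, 0.256, 0.198], [0.567, 0.266, 0.189], [0.572, 0.267, 0.189]]
184 [[0.563, 0.468, -0.004], [0.553, 0.279, 0.168], [0.556, 0.252, 0.193], [0.561, 0.252, 0.193], [0.567, 0.265, 0.182], [0.573, 0.265, 0.181]]
188 [[0.563, 0.453, -0.003], [0.569, 0.448, 0.001], [0.556, 0.248, 0.187], [0.561, 0.249, 0.186], [0.591, 0.454, -0.003], [0.574, 0.268, 0.169]]
192 [[0.562, 0.436, 0.0], [0.569, 0.432, 0.004], [0.556, 0.246, 0.179], [0.562, 0.249, 0.177], [0.59, 0.438, -0.0], [0.597, 0.438, -0.001]]
```

```bash
python3 -m creep '[[[0,0,-0.04],0],[[0,0,-0.08],0],[[0,0,-0.12],0],[[0,0,-0.16],0],[[0,0,-0.19],0]]'; python3 -m creep '[[[0,0,-0.02],0],[[0,0,-0.04],0],[[0,0,-0.062],0],[[0,0,-0.062],0],[[0,0.008,-0.062],0]]'
python3 - <<'E'
from h import *
d=optics.camera('scene'); cv2.imwrite('pics/s3.png',cv2.resize(d['img'][100:300,120:440],None,fx=2.5,fy=2.5)[:,:,::-1])
E
```

```text
t: 8.08
tcp_pos: [0.485, 0.2006, 0.0922]
eef_rot: [0.674, 0.738, -0.002, -0.001]
ft_force: [0.3, -0.2, -0.0]
finger_gap: -0.002
grasp_force: 0.0
t: 8.5
tcp_pos: [0.4856, 0.2081, 0.0331]
eef_rot: [0.675, 0.738, -0.002, -0.001]
ft_force: [-0.3, 0.9, -0.2]
finger_gap: 0.004
grasp_force: 0.0
```

View pics/s3.png

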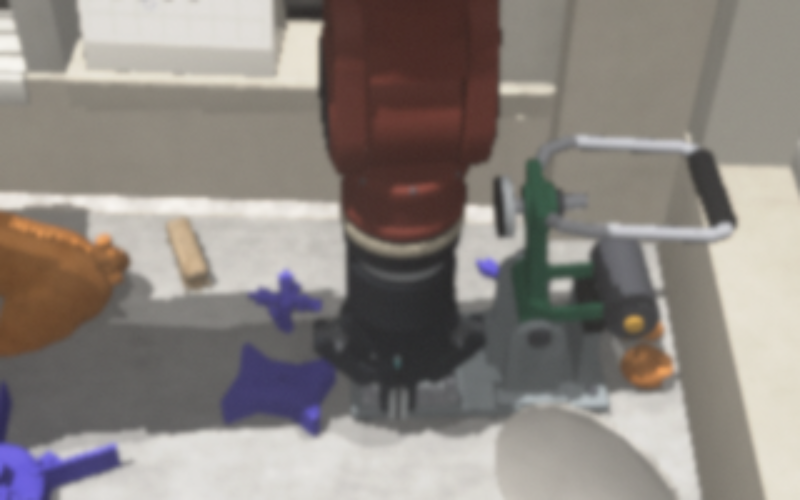

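```bash
python3 - <<'E'
from h import *
d,P=cloud('scene')
for v in list(range(100,180,12))+list(range(220,248,5)):
    r=P[v,240:322]; r=r[(r[:,1]<.25)&(r[:,2]>.03)]
    if len(r): i=r[:,0].argmax(); print(v,r[i].round(3),r[:,0].min().round(3))
E
```

```text
100 [0.536 0.185 0.404] 0.439
112 [0.538 0.177 0.391] 0.438
124 [0.538 0.173 0.374] 0.437
136 [0.54  0.173 0.354] 0.439
148 [0.542 0.179 0.328] 0.441
160 [0.539 0.175 0.31 ] 0.443
172 [0.528 0.213 0.253] 0.448
220 [0.529 0.216 0.138] 0.448
225 [0.548 0.223 0.119] 0.431
230 [0.549 0.214 0.116] 0.428
235 [0.549 0.202 0.116] 0.429
240 [0.541 0.205 0.098] 0.434
245 [0.529 0.201 0.088] 0.444
```

```bash
python3 -m creep '[[[-0.001,0.007,0],0],[[-0.001,0.014,0],0],[[-0.002,0.021,0],0],[[-0.002,0.028,0],0],[[-0.003,0.035,0],0]]'; python3 -m creep '[[[-0.001,0.007,0],0],[[-0.001,0.014,0],0],[[-0.002,0.021,0],0],[[-0.002,0.028,0],0],[[-0.003,0.035,0],0]]'
```

```text
t: 9.02
tcp_pos: [0.4848, 0.244, 0.0355]
eef_rot: [0.675, 0.738, 0.0, 0.001]
ft_force: [0.6, -7.0, 5.0]
finger_gap: -0.002
grasp_force: 3.3
t: 9.43
tcp_pos: [0.4816, 0.2791, 0.0355]
eef_rot: [0.675, 0.738, 0.0, 0.001]
ft_force: [-0.5, -7.0, 4.4]
finger_gap: -0.003
grasp_force: 3.3
```

```bash
python3 -m creep '[[[0,0.006,0],0],[[-0.001,0.012,0],0],[[-0.001,0.018,0],0],[[-0.002,0.023,0],0],[[-0.002,0.027,0],0]]'; python3 -m creep '[[[0,0.001,0],0],[[0,0.002,0],0],[[0,0.003,0],0],[[0,0.004,0],0],[[0,0.005,0],0]]'
```

```text
t: 9.85
tcp_pos: [0.4793, 0.3061, 0.0354]
eef_rot: [0.674, 0.738, -0.0, 0.001]
ft_force: [-1.1, -6.9, 5.7]
finger_gap: 0.002
grasp_force: 3.7
t: 10.27
tcp_pos: [0.4794, 0.3107, 0.0353]
eef_rot: [0.674, 0.738, -0.0, 0.001]
ft_force: [-0.6, -7.5, 4.7]
finger_gap: -0.0
grasp_force: 3.5
```

```bash
python3 -m creep '[[[0,0.001,0],0],[[0,0.002,0],0],[[0,0.003,0],0],[[0,0.004,0],0],[[0,0.004,0],0]]'
```

```text
t: 10.68
tcp_pos: [0.4794, 0.3149, 0.0354]
eef_rot: [0.674, 0.738, 0.0, 0.001]
ft_force: [0.4, -6.9, 4.4]
finger_gap: -0.003
grasp_force: 3.0
```

```bash
python3 -m creep '[[[0,0.001,0],0],[[0,0.002,0],0],[[0,0.003,0],0],[[0,0.003,0],0],[[0,0.003,0],0]]'
```

```text
t: 11.1
tcp_pos: [0.4799, 0.3171, 0.0354]
eef_rot: [0.675, 0.738, -0.0, 0.002]
ft_force: [2.4, -11.3, 4.9]
finger_gap: 0.001
grasp_force: 5.3
```

```bash
python3 -m creep '[[[0,0.001,0],0],[[0,0.002,0],0],[[0,0.002,0],0],[[0,0.002,0],0],[[0,0.002,0],0]]'
```

```text
t: 11.52
tcp_pos: [0.4807, 0.3176, 0.0357]
eef_rot: [0.675, 0.738, -0.001, 0.003]
ft_force: [3.5, -18.5, 8.1]
finger_gap: 0.001
grasp_force: 9.7
```

```bash
python3 -m creep '[[[0,-0.004,0],0],[[0,-0.010,0],0],[[0.001,-0.020,0],0],[[0.001,-0.025,0.02],0],[[0.001,-0.025,0.06],0]]'; python3 -m creep '[[[0,0,0.04],0],[[0,0,0.08],0],[[0,0,0.12],0],[[0,0,0.16],0],[[0,0,0.20],0]]'; python3 -m creep '[[[-0.01,-0.04,0.02],0],[[-0.02,-0.08,0.04],0],[[-0.03,-0.12,0.06],0],[[-0.03,-0.16,0.06],0],[[-0.03,-0.20,0.06],0]]'; python3 -m creep '[[[0,-0.04,0],0],[[0,-0.08,0],0],[[0,-0.12,0],0],[[0,-0.12,0],0],[[0,-0.12,0],0]]'
python3 - <<'E'
from h import *
d,P=cloud('scene'); cv2.imwrite('pics/s4.png',cv2.resize(d['img'][100:300,120:440],None,fx=2.5,fy=2.5)[:,:,::-1])
for n in ['mould','press','bed_stop','press_handle','x_block_a','fitting_1']: print(n,[(np.round(r['position'],3).tolist(),r['conf']) for r in models.pinpoint('scene',n)[:2]])
m=models.cut_out('scene','mould')[0]['mask']; q=P[m]; t=q[abs(q[:,2]-.06)<.004]; print(cv2.minAreaRect(t[:,:2].astype(np.float32)), np.percentile(t,[1,99],axis=0))
E
```

```text
t: 11.93
tcp_pos: [0.4764, 0.2927, 0.0899]
eef_rot: [0.675, 0.738, -0.004, -0.002]
ft_force: [0.2, 0.1, 0.5]
finger_gap: -0.001
grasp_force: 0.0
t: 12.35
tcp_pos: [0.4794, 0.2946, 0.2964]
eef_rot: [0.674, 0.738, 0.0, -0.0]
ft_force: [1.1, 0.0, -0.2]
finger_gap: -0.0
grasp_force: 0.0
t: 12.77
tcp_pos: [0.4494, 0.1015, 0.3562]
eef_rot: [0.674, 0.739, 0.001, 0.001]
ft_force: [2.3, -0.4, -0.8]
finger_gap: -0.002
grasp_force: 0.0
t: 13.18
tcp_pos: [0.4497, -0.0193, 0.3539]
eef_rot: [0.676, 0.737, 0.0, -0.0]
ft_force: [-0.3, 1.2, -0.6]
finger_gap: -0.001
grasp_force: 0.0
mould [([0.484, 0.355, 0.017], 0.6)]
press [([0.491, 0.312, 0.004], 0.66)]
bed_stop []
press_handle [([0.701, 0.281, 0.19], 0.59)]
x_block_a [([0.39, 0.229, 0.001], 0.66)]
fitting_1 [([0.585, 0.375, 0.004], 0.61)]
((0.5110659003257751, 0.33034998178482056), (0.009742934256792068, 0.003190969116985798), 25.711267471313477) [[0.50700683 0.32804547 0.05765335]
 [0.51495129 0.33350722 0.05927543]]
```

View pics/s4.png

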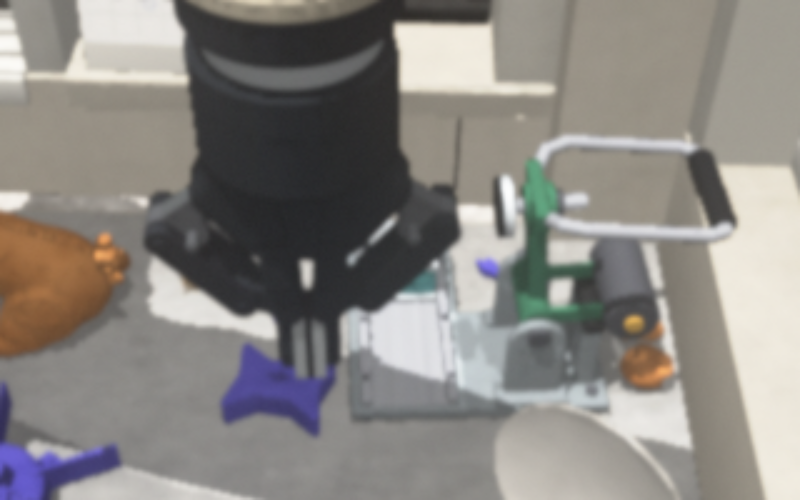

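The gripper occludes the mould (only its corner at (425,280) shows); the arm stays raised. I move the robot further away and check the contact at the stop.

```bash
python3 -m creep '[[[0,-0.04,0],0],[[0,-0.08,0],0],[[0,-0.12,0],0],[[0,-0.16,0],0],[[0,-0.20,0],0]]';python3 -m creep '[[[-0.01,-0.04,0],0],[[-0.02,-0.08,0],0],[[-0.03,-0.12,0],0],[[-0.04,-0.16,0],0],[[-0.04,-0.16,0],0]]'
python3 - <<'E'
from h import *
d,P=cloud('scene'); cv2.imwrite('pics/s5.png',cv2.resize(d['img'][170:290,200:380],None,fx=4.4,fy=4.4,interpolation=cv2.INTER_CUBIC)[:,:,::-1])
for n in ['mould','press','press_handle','x_block_a','fitting_1']: print(n,[(np.round(r['position'],3).tolist(),r['conf']) for r in models.pinpoint('scene',n)[:2]])
m=models.cut_out('scene','mould')[0]['mask']; q=P[m]; t=q[abs(q[:,2]-.06)<.004]; print(cv2.minAreaRect(t[:,:2].astype(np.float32)), np.percentile(t,[1,99],axis=0))
E
```

```text
t: 14.0
tcp_pos: [0.4499, -0.2186, 0.3543]
eef_rot: [0.674, 0.739, 0.0, 0.0]
ft_force: [0.7, 1.0, -0.2]
finger_gap: -0.002
grasp_force: 0.0
t: 14.42
tcp_pos: [0.408, -0.3828, 0.352]
eef_rot: [0.676, 0.737, -0.001, -0.001]
ft_force: [-0.1, -0.0, -0.4]
finger_gap: 0.002
grasp_force: 0.0
mould [([0.484, 0.356, 0.018], 0.87)]
press [([0.489, 0.316, 0.002], 0.68)]
press_handle [([0.701, 0.278, 0.192], 0.8), ([0.584, 0.373, -0.0], 0.57)]
x_block_a [([0.389, 0.23, 0.001], 0.55), ([0.7, 0.282, 0.189], 0.51)]
fitting_1 [([0.389, 0.333, -0.001], 0.57), ([0.587, 0.375, 0.0], 0.46)]
((0.48645758628845215, 0.3550308048725128), (0.05542055144906044, 0.057679831981658936), 4.3820929527282715) [[0.458112   0.32633795 0.05675664]
 [0.51482497 0.38248814 0.06295402]]
```

View pics/s5.png

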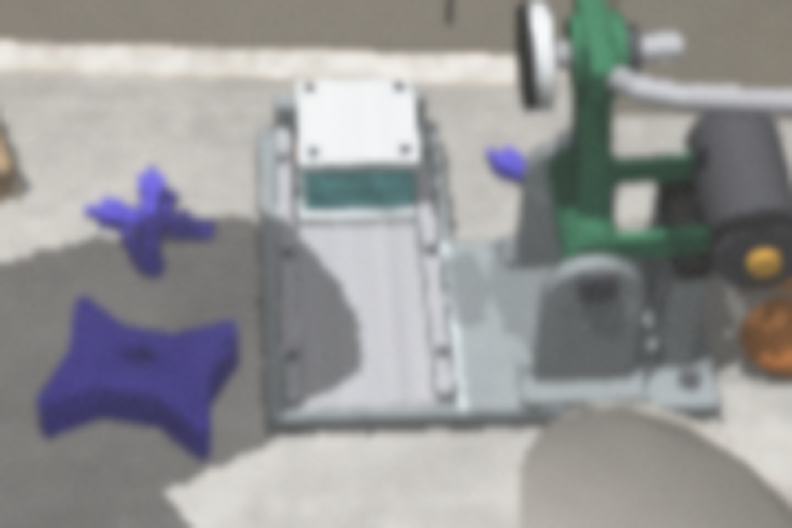

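```bash
python3 -c "
from workcell import workorder
print(workorder.job_done())"
```

```text
the job is handed in; nothing more can be done
None
```

The press arm is resting back past its balance point, the mould has been pushed along its channel up against the end stop, and the job is handed in; nothing else on the bench appears to have moved.

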